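# Activate a filling capsule and keep the activator lever down

### The job

Take the blue filling capsule from the white stand and lay it in the steel cradle of the capsule activator, its black nozzle through the slotted stop and its white plunger, not yet pushed in, facing the ram; let go of it. Then press the activator's lever all the way down, so that the ram drives the plunger in, and keep it fully down for at least two seconds; the program finishes while the arm is still holding the lever down. Leave the other two capsules, the jaw model and the bottle where they are.

Things in the scene. Friction and masses are not known exactly. Their poses are not given: they have to be found in the camera images.
- capsule_blue: Blue filling capsule lying level: rigid cylinder 16 mm in diameter, 30 mm long, about 18 g. Origin on its axis at mid-length; x points to the black nozzle (5.6 mm in diameter, from 15 to 31 mm). The white plunger, 10 mm in diameter, stands out at the other end, from -15 to -22 mm. At the start it lies in the stand, axis 30 mm above the table.
- nozzle_tip (a point): Tip of the blue capsule's nozzle, on its axis, 31 mm from its origin.
- capsule_blue_plunger (a joint): How far the white plunger of the blue capsule has been pushed in: 0 = out (standing out 7 mm), 0.007 = flush. About 8 N move it; it stays where it is pushed.
- capsule_yellow: Yellow capsule of the same make, same frame, in the stand. To be left alone.
- capsule_green: Green capsule of the same make, same frame, in the stand. To be left alone.
- stand: White capsule stand, fixed: plate 56 mm (x) by 190 mm (y), 8 mm thick; origin at the centre of its underside. Three saddles along x at y = -75, 0, 75 mm, each at most 16 mm wide with upper edges 5 mm below the capsule's axis, so that a capsule is free on both sides and is taken across its width from above. Capsules lie in any order, nozzles along +x.
- activator: Capsule activator (hand lever press), stuck to the bench, does not move: white base 205 mm (x) by 74 mm (y), top 14 mm above the table. Origin on the underside, below the lever's pivot, at the middle of the base. Cradle towards +x, lever towards -x. Two cheeks around the pivot reach 76 mm high at x = -15 to 19 mm, and are 40 mm wide over all.
- cradle (a point): Where the capsule's origin belongs, nozzle along the activator's +x: 59 mm along the activator's +x, 42 mm above the table, axes parallel to the activator's. A steel V saddle, 26 mm long, at most 16 mm wide, upper edges 5 mm below the capsule's axis, open above and on both sides, carries and centres the capsule. Along x it has 5 mm of play each way.
- stop (a point): Slotted steel stop of the cradle: mid of its face, 20 mm ahead of the cradle point, on the capsule's axis. 28 mm wide, 48 mm high, 6 mm thick; slot for the nozzle 10 mm wide, open at the top. The capsule's shoulder bears on it.
- ram_face (a point): Centre of the face of the steel ram (12 mm in diameter, on the capsule's axis). With the lever up it waits 27 mm behind the cradle point. Pressing the lever moves it 16 mm forward: it slides the capsule up to the stop, then pushes the plunger in.
- lever (a joint): Angle of the lever in rad: 0 = up (as it rests, 49 degrees above level), 0.90 = fully down on its stop (3 degrees below level). A spring drives it back up; on the pad it takes about 4 N to start and 16 N to hold it down.
- lever_pad (a point): Middle of the top face of the lever's blue hand pad (68 mm along the lever, 30 mm wide, 14 mm thick). It lies 125 mm from the pivot along the lever and 7 mm above the lever's centre line. Up: 159 mm above the table and 77 mm from the pivot towards the activator's -x. Fully down: 61 mm above the table and 125 mm from the pivot.
- lever_hinge (a point): Pivot of the lever: 60 mm above the activator's origin, axis along the activator's y.
- jaw_model: Teaching jaw with white teeth and pink gum on a plaster base, 60 x 66 mm, 30 mm high, loose, beyond the work. Origin at the centre of its underside. To be left alone.
- drop_bottle: Small amber bottle, 34 mm in diameter, 65 mm high, loose, beyond the work. Origin at the centre of its underside. To be left alone.
Things that resemble listed ones, but are neither listed nor needed, are in the scene too. There is more than one size of the capsule_blue; the job needs the smaller.

How it is judged:
By the outcome, as a careful person would: the job done as asked, in the order asked, and still so for the second after the job is handed in, while the arm keeps its last pose, push and grip.
It also fails if it takes over 53 s, if anything falls off the work surface, if the arm or the gripper's body presses on something with over 40 N, if the wrist force passes 120 N, or if a joint passes its speed limit or range.

### The arm

A 6-joint arm with a two-finger parallel gripper is mounted at the origin on the work surface. World frame = base frame: x ahead of the robot, y to its left, z up, the work surface at z = 0. Lengths are in m, angles in rad, forces in N, time in s.
With the tool pointing down it reaches from about 0.35 to 0.975 m from the base axis. Payload 7.1 kg.
Tool frame: the origin (TCP) lies on the centre line of the jaws, within the pads' length; the fingertips stand 8 mm ahead of it and the grasp point (between the pads) lies 11 mm behind it; z points along the fingers, y is the direction in which the jaws open and shut (so a half turn about z gives the same grasp; the last joint's range is limited). The gripper opens to 88 mm and grips with 3 to 60 N. Pads are 20 mm wide; open, the fingers measure 115 mm over their backs; the gripper's body (75 mm by 178 mm) begins 61 mm behind the grasp point.
Start: joints at [-1.121, 0.423, 1.63, -0, 1.089, -0.019], TCP at [0.282, -0.558, 0.231] pointing down, gripper open.
Joint ranges: [-3, 3], [-0.9, 2.11], [0.09, 2.58], [-1.31, 4.45], [0.11, 2.69], [-2.54, 2.54]. Speed limits (rad/s): [2.39, 2.39, 3.01, 3.14, 3.14, 3.14].

### API

Orientations are given as a unit quaternion [w, x, y, z].
In Python, from bench import get_obs, snapshot, sign_off gives the robot as it stands. The module is installed in compiled form; this text tells all that it offers.
- The arm moves only by the tool jog_arm, never from a script. Its arguments are lists of equal length, an entry for each row: "slide": the shift along the world's x, y, z in mm, a list of three; "rot": the turn, a rotation vector about the world's x, y, z in rad, a list of three; "gripper": the opening, from -1 (shut) to 1 (fully open), so that 0 is half open. In form: {"slide": [[tx, ty, tz], ...], "rot": [[rx, ry, rz], ...], "gripper": [gripper, ...]}. A call has 1 to 5 rows; each row is the pose to reach, as a shift and turn from the pose commanded when the call began; what a row does not reach only later rows make up. A row lasts 1/12 s, in which the tool goes at most 41.7 mm and 7.16 degrees, less where a joint would pass 70% of its speed; a pose out of reach is approached as far as the arm can. A call with a gripper value outside its range is refused whole. The fingers move at their own pace and stop on an object; the grip force is fixed at half the most. Time passes only in rows, so rows that repeat a pose let the fingers close. It gives the time, the measured TCP pose, the force and the opening at its end, in the units of the state.
- get_obs(): the state, without advancing time (a new reading comes with each control period).
- snapshot(name): name is "scene" or "side" or "wrist"; returns a dict with "image" (400x640x3 uint8, blue, green, red), "fx", "fy", "cx", "cy" (pixels), "dist_coeffs" ([k1, k2, p1, p2, k3] as OpenCV has them; the pictures are not rectified), "R" (3x3) and "t" (3): a world point X has camera coordinates R X + t. Camera axes: x right, y down, z forward; pixel columns grow to the right and rows downward; lengths in m; the calibration is good to about 2 mm. A picture is of the moment at which its call begins. There is no depth.
- sign_off(): hands the job in, once; it reports no verdict.
The state is a dict: "t": time; "qpos": joint angles; "joint_vel": joint speeds; "effort": joint torques, N m; "tcp_pos": TCP position; "eef_rot": TCP orientation; "force": force on the tool from outside, world axes, zero at the start; "torque": the same for the moment, N m; "gripper_width": finger opening in m.
Only numpy, scipy, OpenCV 4.12 (cv2) and the standard library are available. Lean on these libraries where they do the work, as an engineer would, in place of code of your own. Each camera call takes 0.05 s, during which the arm holds its last target.

## Working session

There is one attempt and no reset: what is moved stays moved. The work goes in short steps, Python scripts to look and compute and a tool call to move; the robot and the scene stay as the last step left them, time stands still between calls to the robot, and variables do not carry over. Pictures are saved under pics/ and viewed, and the job is handed in when it is done.

Besides the shell and the picture viewer there is one more tool, called after "Call:" as a command line: name --argument value ..., lists and objects as JSON in quotes. jog_arm: Moves the arm, as the interface text tells. Its arguments: {"type":"object","properties":{"slide":{"type":"array"},"rot":{"type":"array"},"gripper":{"type":"array"}},"required":["slide","rot","gripper"]}

```bash
mkdir -p pics
cat > h.py <<'E'
import numpy as np, cv2
from bench import get_obs, snapshot, sign_off
def save(n,f):
    s=snapshot(n); cv2.imwrite('pics/'+f+'.png',s['image']); np.save('pics/'+f+'.npy',s,allow_pickle=True); return s
def load(f): return np.load('pics/'+f+'.npy',allow_pickle=True).item()
def K(s): return np.array([[s['fx'],0,s['cx']],[0,s['fy'],s['cy']],[0,0,1.]])
def ray(s,uv):
    p=cv2.undistortPoints(np.array([[uv]],float),K(s),np.array(s['dist_coeffs'],float))[0,0]
    R=np.array(s['R']);t=np.array(s['t'])
    return -R.T@t, R.T@np.array([p[0],p[1],1.])
def onz(s,uv,z):
    o,d=ray(s,uv); return o+d*(z-o[2])/d[2]
def proj(s,X):
    R=np.array(s['R']);return cv2.projectPoints(np.array(X,float).reshape(-1,3),cv2.Rodrigues(R)[0],np.array(s['t'],float),K(s),np.array(s['dist_coeffs'],float))[0].reshape(-1,2)
def tri(s1,u1,s2,u2):
    o1,d1=ray(s1,u1);o2,d2=ray(s2,u2)
    A=np.c_[d1,-d2];x=np.linalg.lstsq(A,o2-o1,rcond=None)[0]
    a=o1+d1*x[0];b=o2+d2*x[1];return (a+b)/2,np.linalg.norm(a-b)
E
python3 - <<'E'
from h import *
for n in('scene','side','wrist'):
    s=save(n,n+'0'); print(n,-np.array(s['R']).T@s['t'],s['fx'])
print(get_obs())
E
```

```text
scene [ 1.07691226 -0.56526915  0.63716016] 362.0815875431989
side [0.33330783 1.00306879 0.67887943] 517.1553490284507
wrist [ 0.34618728 -0.52381329  0.38413607] 333.50973586966774
{'t': 0.15, 'qpos': array([-1.12100674e+00,  4.23650583e-01,  1.63049249e+00,  1.31752373e-05,
        1.08862060e+00, -1.89952501e-02]), 'joint_vel': array([-0.00130095, -0.0009228 , -0.00102359,  0.00103985,  0.00056831,
        0.0003626 ]), 'effort': array([-2.49271525e-04, -5.44980705e+01, -2.73918486e+01,  6.43972191e-02,
        2.03764171e-02, -7.85445036e-05]), 'tcp_pos': array([ 0.28222263, -0.55718076,  0.23009809]), 'eef_rot': array([-5.73225392e-04,  9.72656177e-01,  2.32249046e-01, -1.19443978e-04]), 'force': array([-4.45605571e-01, -9.68937636e-01, -2.24182158e-04]), 'torque': array([ 0.02975842, -0.00368891,  0.02658975]), 'gripper_width': 0.08783254431212405}
```

View pics/scene0.png

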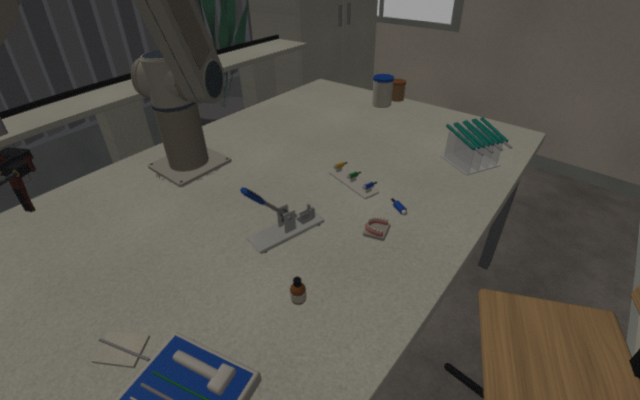

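View pics/side0.png

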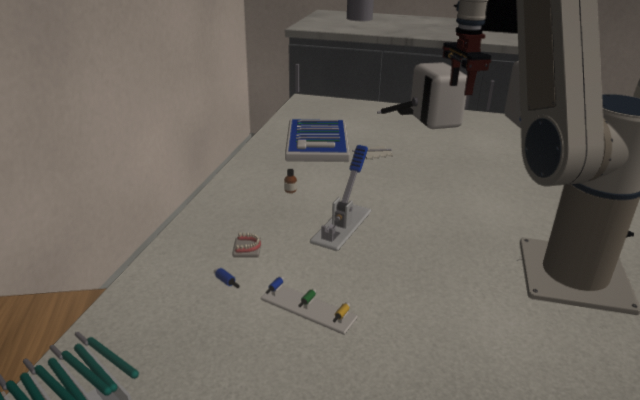

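View pics/wrist0.png

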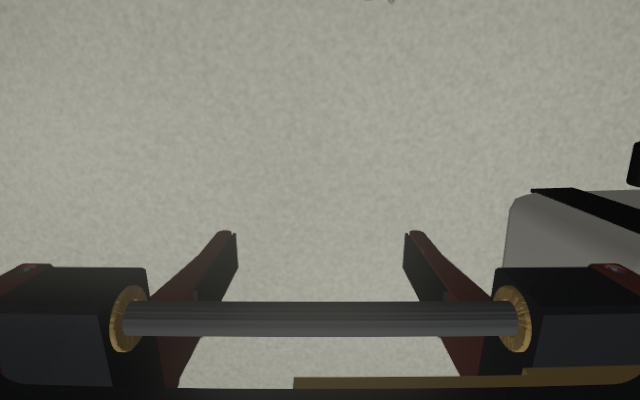

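Blue candidates in the scene view: the capsule in the stand at (370,185), a larger loose blue capsule on the table at (400,206), and the lever pad at (253,195), which isn't a capsule. In the side view these are at (276,285), (227,277) and (359,158). By the description I choose the one in the stand, and I'll check it in a close crop.

Run:
```python
from h import *
a=load('scene0')['image'][150:250,230:430];b=load('side0')['image'][130:330,200:400]
a=cv2.resize(a,None,fx=4,fy=4,interpolation=3)
b=cv2.resize(b,None,fx=3,fy=3,interpolation=3)
cv2.imwrite('pics/c1.png',cv2.convertScaleAbs(a,alpha=1.6));cv2.imwrite('pics/c2.png',cv2.convertScaleAbs(b,alpha=1.6))
for n in('scene0','side0'):
    s=load(n);h=cv2.cvtColor(s['image'],cv2.COLOR_BGR2HSV)
    for c,lo,hi in(('blue',105,125),('green',50,80),('yel',20,28)):
        m=cv2.inRange(h,(lo,140,40),(hi,255,255))
        k,l,st,ce=cv2.connectedComponentsWithStats(m)
        for i in range(1,k):
            if 25<st[i,4]<600: print(n,c,st[i],ce[i].round(1),onz(s,ce[i],.03).round(4))
```

```text
scene0 blue [374  74  19   8 130] [383.   77.7] [0.0859 1.1841 0.03  ]
scene0 blue [241 188  23  16 112] [251.7 195.4] [ 0.3622 -0.0226  0.03  ]
scene0 blue [394 201  10  11  60] [398.  205.4] [0.7255 0.1965 0.03  ]
scene0 green [153 372  56  28 116] [180.8 386.3] [ 0.6933 -0.489   0.03  ]
side0 blue [290 120  56  32 538] [319.  138.5] [ 0.7071 -0.521   0.03  ]
side0 blue [352 146  15  25 128] [360.  157.4] [ 0.5516 -0.4115  0.03  ]
side0 blue [219 270  13  10  43] [225.4 273.9] [0.7151 0.2278 0.03  ]
side0 blue [272 278  10  10  56] [276.8 282.8] [0.6054 0.2275 0.03  ]
side0 yel [337 304  12  13  83] [342.9 309.7] [0.4615 0.2714 0.03  ]
```

View pics/c1.png

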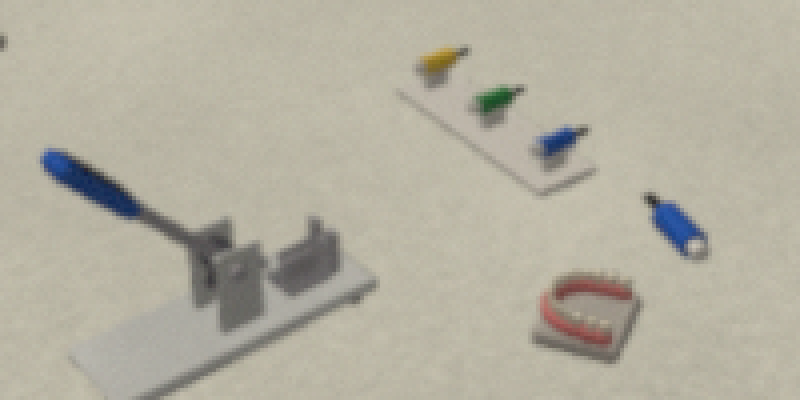

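View pics/c2.png

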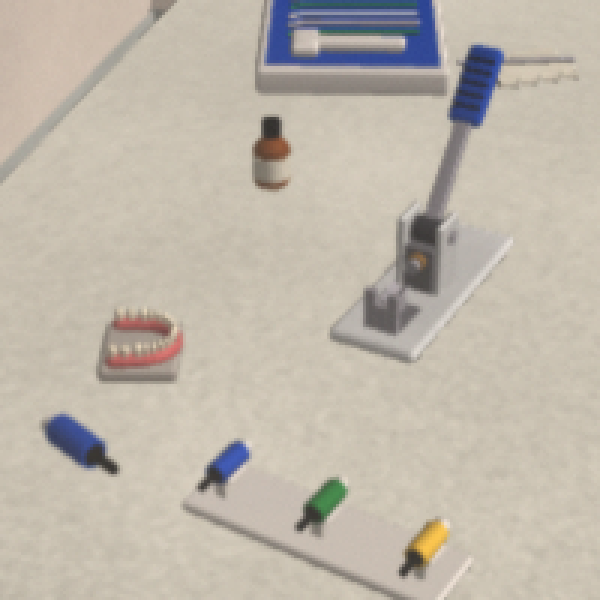

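The crop confirms it. The capsule in the stand at scene (370,185) is the small blue one, with its nozzle up-right in that view. The loose blue at (400,206) is clearly bigger. Next I'll measure the poses roughly.

Run:
```python
from h import *
a=load('scene0');b=load('side0')
ca=lambda u,v:(230+(u-1.5)/4,150+(v-1.5)/4)
cb=lambda u,v:(200+(u-1)/3,130+(v-1)/3)
for n,p in dict(blue=(559,141),green=(494,101),yellow=(438,62)).items():
    print(n,onz(a,ca(*p),.032).round(4))
for n,p in dict(blue=(231,462),green=(326,500),yellow=(430,542)).items():
    print(n,onz(b,cb(*p),.032).round(4))
for n,p in dict(b1=(378,282),b0=(70,358)).items(): print(n,onz(a,ca(*p),.014).round(4))
for n,p in dict(br=(512,237),bbot=(415,356),bleft=(331,336)).items(): print(n,onz(b,cb(*p),.014).round(4))
print('pad',tri(a,ca(88,180),b,cb(480,85)))
```

```text
blue [0.6068 0.2333 0.032 ]
green [0.5351 0.2505 0.032 ]
yellow [0.4636 0.2726 0.032 ]
blue [0.6038 0.2326 0.032 ]
green [0.5332 0.2535 0.032 ]
yellow [0.4607 0.2753 0.032 ]
b1 [0.5904 0.0339 0.014 ]
b0 [ 0.4823 -0.1498  0.014 ]
br [ 0.4756 -0.1415  0.014 ]
bbot [0.5177 0.0547 0.014 ]
bleft [0.5855 0.0454 0.014 ]
pad (array([ 0.50895099, -0.13330416,  0.1562317 ]), np.float64(0.0011353472499334354))
```

Call:
jog_arm --slide '[[12,36,8],[25,72,16],[38,108,24],[50,144,30],[63,180,30]]' --rot '[[0,0,0.11],[0,0,0.22],[0,0,0.33],[0,0,0.44],[0,0,0.55]]' --gripper '[1,1,1,1,1]'

```text
t: 0.57
tcp_pos: [0.3458, -0.3763, 0.2616]
eef_rot: [0.001, 0.872, 0.49, 0.0]
force: [0.2, -0.6, 0.5]
gripper_width: 0.0879
```

Call:
jog_arm --slide '[[20,36,8],[40,72,16],[60,108,24],[80,144,32],[100,170,38]]' --rot '[[0,0,0.1],[0,0,0.2],[0,0,0.26],[0,0,0.26],[0,0,0.26]]' --gripper '[1,1,1,1,1]'

```text
t: 0.98
tcp_pos: [0.4457, -0.2049, 0.2993]
eef_rot: [-0.0, 0.802, 0.597, 0.0]
force: [-0.0, -0.7, -0.6]
gripper_width: 0.0874
```

Run:
```python
from h import *
save('wrist','w1')
```

```text
(no output)
```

View pics/w1.png

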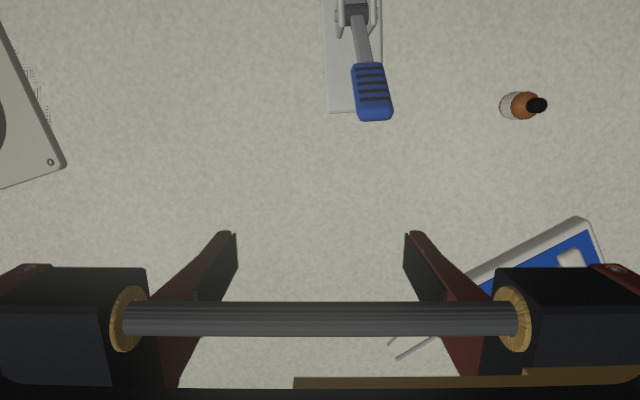

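The wrist view shows the lever pad at (372,92) and part of the base, with the edges at x≈328 and 383. The camera looks straight down, so I'll move on to get the whole activator in view.

Call:
jog_arm --slide '[[12,38,0],[24,76,0],[36,100,0],[36,100,0]]' --rot '[[0,0,0],[0,0,0],[0,0,0],[0,0,0]]' --gripper '[1,1,1,1]'

```text
t: 1.37
tcp_pos: [0.4827, -0.104, 0.2986]
eef_rot: [-0.0, 0.801, 0.598, 0.001]
force: [-0.1, -0.9, -0.1]
gripper_width: 0.0879
```

Run:
```python
from h import *
s=save('wrist','w2')
im=s['image'][0:200,230:430]
cv2.imwrite('pics/w2c.png',cv2.resize(im,None,fx=3,fy=3,interpolation=3)*1)
```

```text
(no output)
```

View pics/w2.png

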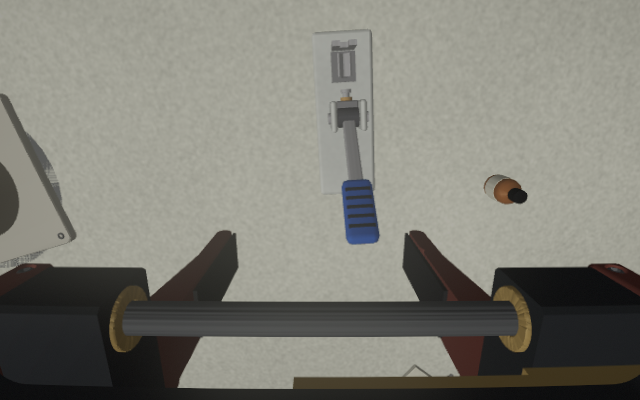

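View pics/w2c.png

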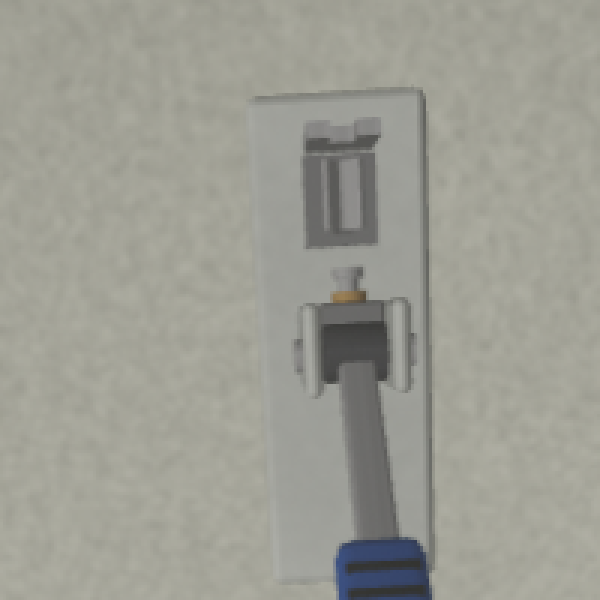

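Run:
```python
from h import *
s=load('w2')
print('cam',(-np.array(s['R']).T@s['t']).round(4),(np.array(s['R'])).round(3).tolist())
c=lambda u,v:(230+(u-1)/3,(v-1)/3)
P={n:onz(s,c(*p),z) for n,p,z in [('FL',(251,98),.014),('FR',(418,91),.014),('NL',(276,578),.014),('NR',(432,570),.014),
 ('sNL',(305,248),.037),('sNR',(377,245),.037),('sFL',(303,153),.037),('sFR',(374,151),.037),('ram',(347,269),.042)]}
for n,p in P.items(): print(n,p.round(4))
d=P['FL']-P['NL'];print('yawL',np.degrees(np.arctan2(d[1],d[0])),np.linalg.norm(d))
d=P['FR']-P['NR'];print('yawR',np.degrees(np.arctan2(d[1],d[0])))
w=P['FR']-P['FL'];print('width',np.linalg.norm(w),np.degrees(np.arctan2(w[1],w[0]))+90)
print('mid base',(P['FL']+P['NL']+P['FR']*2)/2-P['FL'])
print('saddle ctr',(P['sNL']+P['sNR']+P['sFL']+P['sFR'])/4)
```

```text
cam [ 0.5026 -0.034   0.4529] [[0.959, -0.284, -0.001], [-0.274, -0.925, 0.264], [-0.076, -0.253, -0.965]]
FL [0.52   0.0538 0.014 ]
FR [0.5852 0.0373 0.014 ]
NL [ 0.4732 -0.1402  0.014 ]
NR [ 0.5418 -0.1567  0.014 ]
sNL [ 0.5237 -0.0092  0.037 ]
sNR [ 0.5513 -0.0161  0.037 ]
sFL [0.5327 0.0247 0.037 ]
sFR [0.5592 0.0176 0.037 ]
ram [ 0.5371 -0.0216  0.042 ]
yawL 76.44133484129097 0.19959120822502277
yawR 77.38753673979151
width 0.06725097493328737 75.79459650687346
mid base [ 0.56179822 -0.05970525  0.014     ]
saddle ctr [0.54170993 0.00426813 0.037     ]
```

Call:
jog_arm --slide '[[10,40,0],[20,80,0],[30,120,0],[40,160,0],[50,180,0]]' --rot '[[0,0,0],[0,0,0],[0,0,0],[0,0,0],[0,0,0]]' --gripper '[1,1,1,1,1]'

```text
t: 1.83
tcp_pos: [0.5314, 0.0748, 0.2986]
eef_rot: [-0.0, 0.802, 0.597, 0.0]
force: [0.4, -0.1, 0.2]
gripper_width: 0.0875
```

Run:
```python
from h import *
s=save('wrist','w3')
```

```text
(no output)
```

View pics/w3.png

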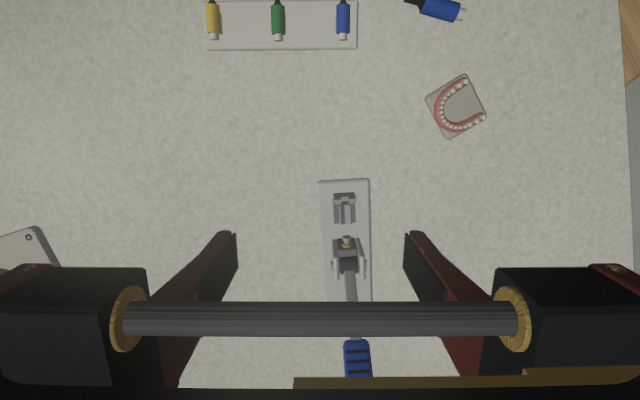

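The wrist view shows the stand at the top, with yellow (212,18), green (278,20) and blue (343,20). The big loose blue capsule is at (437,8), the jaw at (456,106) and the cradle at (344,207). I'll move closer to the blue capsule.

Call:
jog_arm --slide '[[12,36,-15],[24,72,-30],[36,108,-50],[48,130,-75],[55,130,-100]]' --rot '[[0,0,0],[0,0,0],[0,0,0],[0,0,0],[0,0,0]]' --gripper '[1,1,1,1,1]'

```text
t: 2.3
tcp_pos: [0.588, 0.2052, 0.1979]
eef_rot: [0.0, 0.802, 0.598, 0.001]
force: [0.4, -0.6, -0.6]
gripper_width: 0.0879
```

Run:
```python
from h import *
s=save('wrist','w4')
```

```text
(no output)
```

View pics/w4.png

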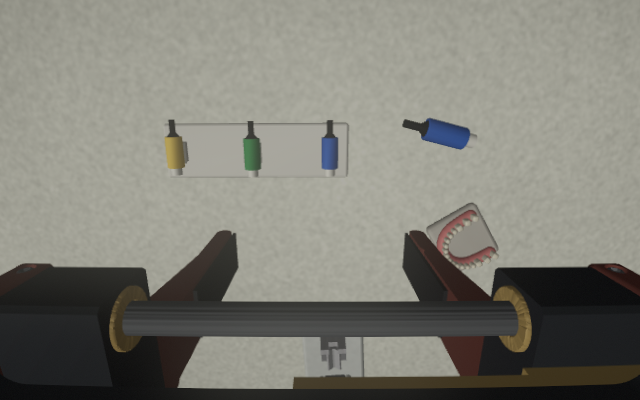

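```bash
cat >> h.py <<'E'
def blue(s,box,z,lo=100,hi=130):
    x0,y0,x1,y1=box
    h=cv2.cvtColor(s['image'],cv2.COLOR_BGR2HSV)[y0:y1,x0:x1]
    m=cv2.inRange(h,(lo,110,30),(hi,255,255))
    k,l,st,ce=cv2.connectedComponentsWithStats(m);i=1+np.argmax(st[1:,4])
    pts=np.argwhere(l==i)[:,::-1]+[x0,y0]
    W=np.array([onz(s,p,z)[:2] for p in pts])
    (c,wh,a)=cv2.minAreaRect(W.astype(np.float32)*1000)
    e=np.linalg.eigh(np.cov(W.T))[1][:,1]
    return pts.mean(0),W.mean(0),np.array(c)/1000,wh,np.degrees(np.arctan2(e[1],e[0]))
E
python3 - <<'E'
from h import *
s=load('w4')
print('blue',blue(s,(310,110,350,185),.034))
print('green',blue(s,(230,110,270,185),.034,45,85))
print('yellow',blue(s,(155,110,186,185),.034,15,32))
E
```

```text
blue (array([327.49862259, 152.59779614]), array([0.60321187, 0.23407018]), array([0.60350433, 0.23347278]), (28.610380172729492, 11.378778457641602), np.float64(72.41842416842414))Traceback (most recent call last):
  File "<stdin>", line 4, in <module>
  File "h.py", line 23, in blue
    k,l,st,ce=cv2.connectedComponentsWithStats(m);i=1+np.argmax(st[1:,4])
                                                      ~~~~~~~~~^^^^^^^^^^
    return _wrapfunc(a, 'argmax', axis=axis, out=out, **kwds)
    return bound(*args, **kwds)
ValueError: attempt to get argmax of an empty sequence
```

Call:
jog_arm --slide '[[17,28,-30],[17,28,-65],[17,28,-100],[17,28,-125],[17,28,-138]]' --rot '[[0,0,-0.006],[0,0,-0.006],[0,0,-0.006],[0,0,-0.006],[0,0,-0.006]]' --gripper '[0.2,0.2,0.2,0.2,0.2]'

```text
t: 2.77
tcp_pos: [0.6015, 0.2281, 0.0576]
eef_rot: [-0.001, 0.805, 0.594, -0.003]
force: [-0.8, 0.1, -0.1]
gripper_width: 0.0579
```

Run:
```python
from h import *
s=save('wrist','w5'); print(get_obs()['tcp_pos'])
```

```text
[0.60108233 0.22793335 0.05656204]
```

View pics/w5.png

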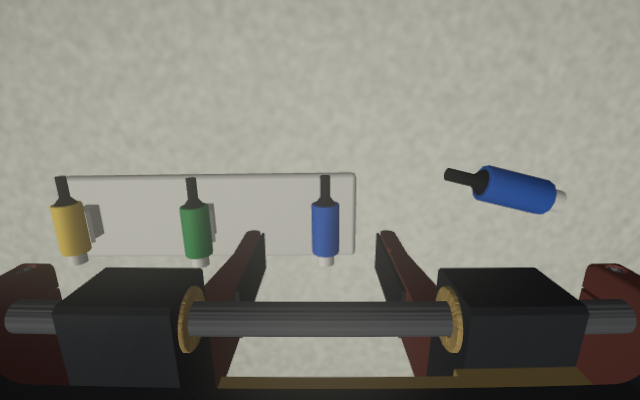

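The capsule sits between the open fingers, with its body at (325,228) and the fingertips at cols 263 and 377. Now to measure it from this close view.

Run:
```python
from h import *
s=load('w5')
print(blue(s,(305,190,350,270),.034))
r=cv2.resize(s['image'][160:280,220:420],None,fx=4,fy=4,interpolation=3);cv2.imwrite('pics/w5c.png',r)
o=get_obs();print(o['tcp_pos'],o['t'],o['force'],o['joint_vel'].round(4))
X=np.array([.605,.2335,.03]);print(proj(s,[X,o['tcp_pos']]))
for u in((325,178),(325,199),(325,256),(326,263)):print(u,onz(s,u,.03).round(4))
```

```text
(array([322.75570342, 230.52376426]), array([0.60365745, 0.23321235]), array([0.60367621, 0.23294078]), (30.824020385742188, 12.407979011535645), np.float64(74.34952017030986))
[0.60108233 0.22793335 0.05656204] 2.8167 [-0.69760986  0.11102844 -1.57577661] [ 0.0037 -0.0505 -0.0135  0.0014  0.0652  0.0037]
[[324.81335054 227.13340877]
 [321.07699818 257.38148894]]
(325, 178) [0.6135 0.2612 0.03  ]
(325, 199) [0.61   0.2496 0.03  ]
(325, 256) [0.5998 0.216  0.03  ]
(326, 263) [0.5991 0.2115 0.03  ]
```

View pics/w5c.png

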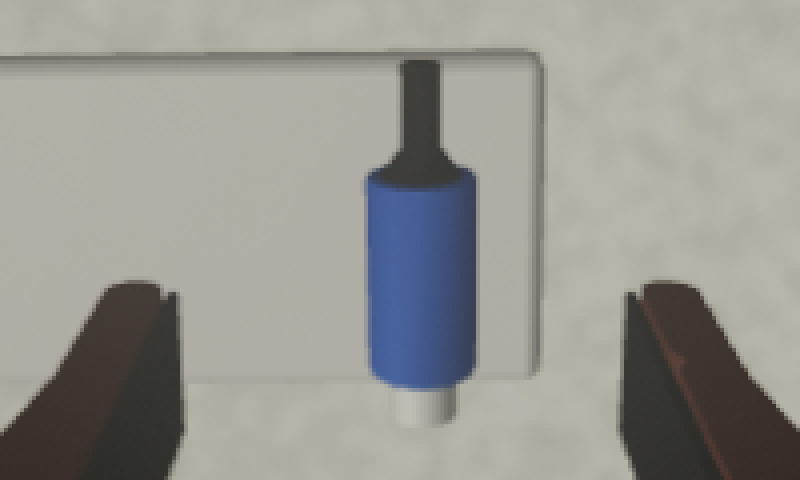

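Call:
jog_arm --slide '[[3,4,-12],[3,4,-24],[3,4,-34],[3,4,-34],[3,4,-34]]' --rot '[[0,0,0],[0,0,0],[0,0,0],[0,0,0],[0,0,0]]' --gripper '[0.2,0.2,0.2,0.2,0.2]'

```text
t: 3.23
tcp_pos: [0.6063, 0.2344, 0.0267]
eef_rot: [-0.0, 0.804, 0.594, -0.0]
force: [-1.0, 0.3, 0.6]
gripper_width: 0.0529
```

Call:
jog_arm --slide '[[-1,-1,-5],[-1,-1,-5],[-1,-1,-5],[-1,-1,-5],[-1,-1,-5]]' --rot '[[0,0,0],[0,0,0],[0,0,0],[0,0,0],[0,0,0]]' --gripper '[0.2,0.2,-1,-1,-1]'

```text
t: 3.65
tcp_pos: [0.6056, 0.2336, 0.0221]
eef_rot: [0.0, 0.804, 0.594, 0.0]
force: [-0.2, -0.3, 0.8]
gripper_width: 0.036
```

Call:
jog_arm --slide '[[0,0,0],[0,0,0],[0,0,0],[0,0,0],[0,0,0]]' --rot '[[0,0,0],[0,0,0],[0,0,0],[0,0,0],[0,0,0]]' --gripper '[-1,-1,-1,-1,-1]'

```text
t: 4.07
tcp_pos: [0.6061, 0.2334, 0.0219]
eef_rot: [0.0, 0.804, 0.594, 0.001]
force: [3.2, -0.9, -1.2]
gripper_width: 0.0151
```

Call:
jog_arm --slide '[[0,0,0],[0,0,15],[0,0,45],[0,0,80],[0,0,110]]' --rot '[[0,0,0],[0,0,0],[0,0,0],[0,0,0],[0,0,0]]' --gripper '[-1,-1,-1,-1,-1]'

```text
t: 4.48
tcp_pos: [0.6046, 0.2334, 0.1329]
eef_rot: [-0.0, 0.804, 0.594, -0.001]
force: [-0.4, 0.1, 0.7]
gripper_width: 0.0153
```

Call:
jog_arm --slide '[[0,0,0],[0,0,0],[0,0,0]]' --rot '[[0,0,0],[0,0,0],[0,0,0]]' --gripper '[-1,-1,-1]'

```text
t: 4.73
tcp_pos: [0.6044, 0.2333, 0.1311]
eef_rot: [-0.0, 0.804, 0.594, -0.001]
force: [0.4, -0.0, -0.4]
gripper_width: 0.0156
```

Run:
```python
from h import *
s=save('wrist','w6');a=save('side','s6');o=get_obs();print(o)
cv2.imwrite('pics/w6c.png',np.vstack([cv2.resize(s['image'][180:320,220:420],None,fx=3.5,fy=3.5,interpolation=3)]))
print(proj(s,[o['tcp_pos']+[0,0,.008]]))
```

```text
{'t': 4.8333, 'qpos': array([3.49837261e-01, 5.76425344e-01, 1.63779829e+00, 1.79241913e-04,
       9.30753318e-01, 6.47703397e-01]), 'joint_vel': array([-0.000416  ,  0.00776296, -0.00255253, -0.0025402 ,  0.00010228,
        0.00022896]), 'effort': array([ 1.26537358e-02, -6.08700371e+01, -2.42757350e+01,  5.78790740e-02,
       -3.34307528e-02,  2.96502492e-05]), 'tcp_pos': array([0.60402842, 0.23308963, 0.12995515]), 'eef_rot': array([-5.47265728e-04,  8.04232501e-01,  5.94312389e-01, -1.60281677e-03]), 'force': array([-0.787393  ,  0.27270336, -0.37103179]), 'torque': array([-0.02219456, -0.01080342,  0.00224894]), 'gripper_width': 0.015407994219987873}
[[321.20063258 264.63012253]]
```

View pics/w6c.png

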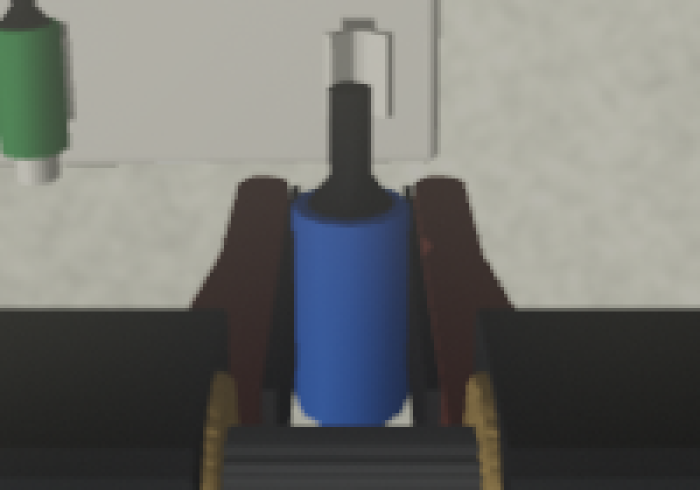

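View pics/s6.png

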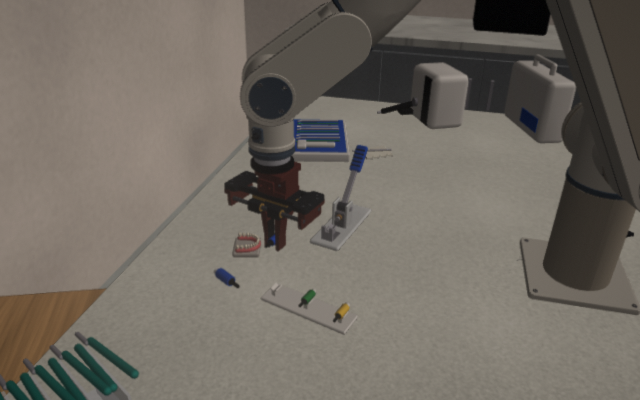

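The capsule is held level between the fingers and straight, with the nozzle tip at wrist px (320,204). The blue saddle in the stand is empty; green and yellow are untouched. Next: hover over the cradle.

Call:
jog_arm --slide '[[-10,-38,0],[-20,-76,0],[-30,-114,0],[-40,-152,0],[-50,-190,0]]' --rot '[[0,0,0.02],[0,0,0.04],[0,0,0.065],[0,0,0.065],[0,0,0.065]]' --gripper '[-1,-1,-1,-1,-1]'

```text
t: 5.25
tcp_pos: [0.5535, 0.042, 0.1301]
eef_rot: [-0.001, 0.784, 0.62, -0.001]
force: [0.0, -0.3, 0.1]
gripper_width: 0.0153
```

Call:
jog_arm --slide '[[-7,-20,0],[-12,-37,-10],[-12,-37,-25],[-12,-37,-25],[-12,-37,-25]]' --rot '[[0,0,0],[0,0,0],[0,0,0],[0,0,0],[0,0,0]]' --gripper '[-1,-1,-1,-1,-1]'

```text
t: 5.67
tcp_pos: [0.5421, 0.0064, 0.1052]
eef_rot: [-0.001, 0.785, 0.62, -0.001]
force: [-0.2, 0.4, 0.0]
gripper_width: 0.0156
```

Run:
```python
from h import *
s=save('wrist','w7');a=save('side','s7');b=save('scene','c7');o=get_obs();print(o['tcp_pos'],o['eef_rot'],o['joint_vel'].round(3))
cv2.imwrite('pics/w7c.png',cv2.resize(s['image'][150:320,220:420],None,fx=3.5,fy=3.5,interpolation=3))
cv2.imwrite('pics/s7c.png',cv2.resize(cv2.convertScaleAbs(a['image'][150:270,280:440],alpha=1.6),None,fx=4.5,fy=4.5,interpolation=3))
cv2.imwrite('pics/c7c.png',cv2.resize(cv2.convertScaleAbs(b['image'][130:260,220:400],alpha=1.6),None,fx=4,fy=4,interpolation=3))
```

```text
[0.54368152 0.00706082 0.10678034] [-4.34063461e-05  7.84228392e-01  6.20472262e-01  1.02335123e-05] [ 0.005 -0.008 -0.002 -0.001 -0.002  0.002]
```

View pics/w7c.png

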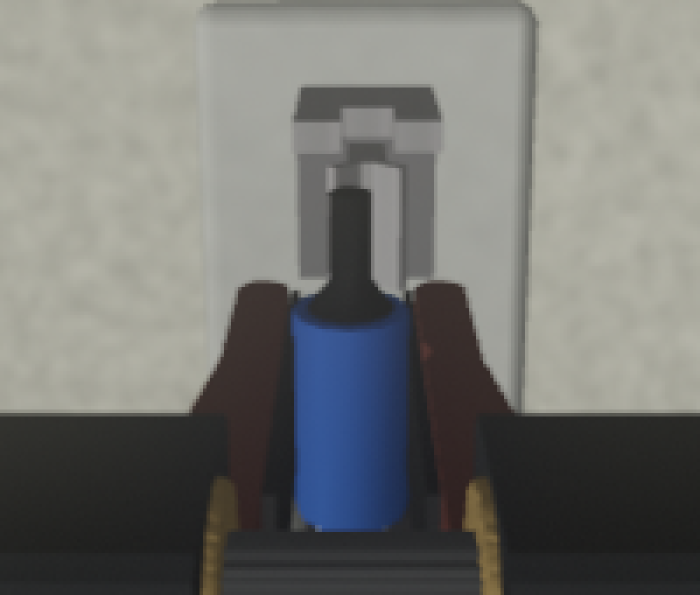

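View pics/s7c.png

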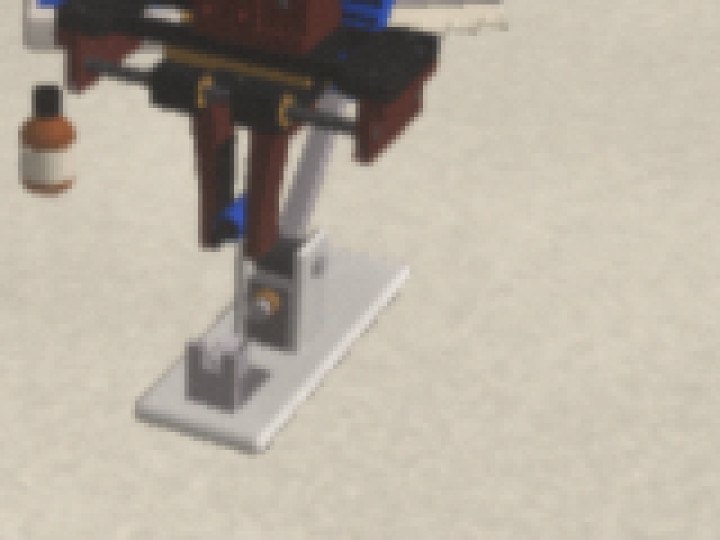

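View pics/c7c.png

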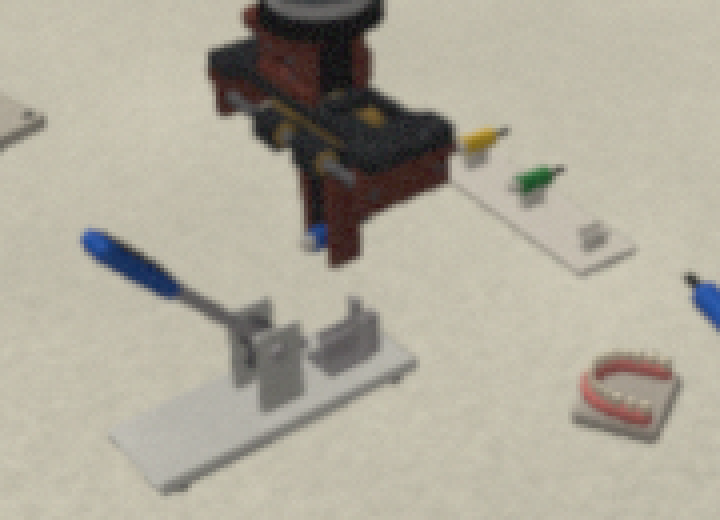

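Run:
```python
from h import *
b=load('scene0')['image'][190:240,265:335];a=load('side0')['image'][190:250,305:380];w=load('w2')['image'][30:125,320-10:380]
t=[cv2.resize(cv2.convertScaleAbs(x,alpha=1.5),(400,int(400*x.shape[0]/x.shape[1])),interpolation=3) for x in(b,a)]
cv2.imwrite('pics/z.png',np.hstack([cv2.resize(x,(400,320)) for x in t]))
cv2.imwrite('pics/z2.png',cv2.resize(cv2.convertScaleAbs(w,alpha=1.4),None,fx=6,fy=6,interpolation=3))
```

```text
(no output)
```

View pics/z.png

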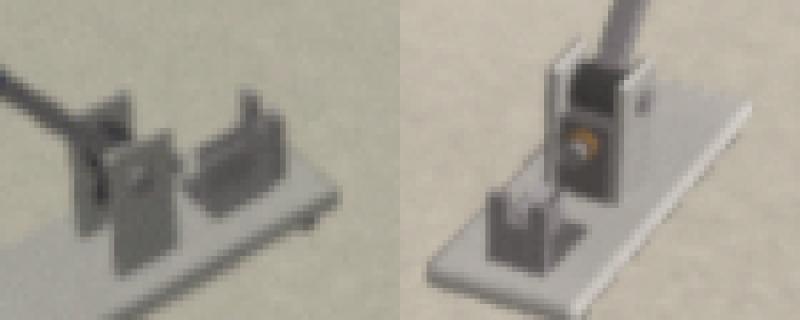

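View pics/z2.png

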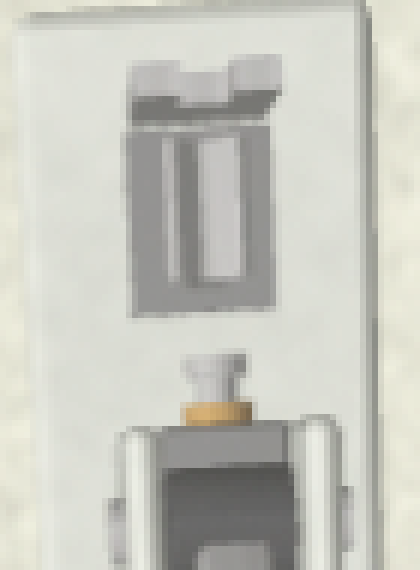

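Run:
```python
from h import *
s=load('w2');f=lambda u,v:(310+(u-2.5)/6,30+(v-2.5)/6)
A=onz(s,f(204,284),.037);B=onz(s,f(203,136),.037);print('saddle',A,B,(A+B)/2,np.linalg.norm(A-B),np.degrees(np.arctan2(*(B-A)[[1,0]])))
print('stop top mid',onz(s,f(207,64),.062)); print('stop back edge top',onz(s,f(203,98),.062))
print('ram',onz(s,f(216,352),.048),'base far mid',onz(s,f(192,12),.014))
L=onz(s,f(145,440),.076);R=onz(s,f(322,430),.076);print('cheeks',(L+R)/2,np.degrees(np.arctan2(*(R-L)[[1,0]]))+90)
s=load('w7');g=lambda u,v:(220+(u-1.25)/3.5,150+(v-1.25)/3.5)
for n,p,z in[('slotL',(342,108),.062),('slotR',(396,108),.062),('stopL',(293,137),.062),('stopR',(441,137),.062),('tip',(350,190),.115),('bodyfrontL',(292,300),.115),('bodyfrontR',(411,300),.115),('baseFL',(204,8),.014),('baseFR',(532,8),.014)]:
    print(n,onz(s,g(*p),z).round(4))
u=np.array([np.cos(np.radians(76.8)),np.sin(np.radians(76.8))]);n=np.array([-u[1],u[0]])
```

```text
saddle [ 0.53926847 -0.00739687  0.037     ] [0.54637604 0.01885848 0.037     ] [0.54282225 0.0057308  0.037     ] 0.02720038266216385 74.85254210645816
stop top mid [0.54769705 0.0271812  0.062     ]
stop back edge top [0.54546982 0.02187839 0.062     ]
ram [ 0.53718193 -0.02075307  0.048     ] base far mid [0.55295436 0.04492899 0.014     ]
cheeks [ 0.53399636 -0.03643156  0.076     ] 76.68240988411941
slotL [0.5466 0.0367 0.062 ]
slotR [0.5556 0.0346 0.062 ]
stopL [0.5371 0.0337 0.062 ]
stopR [0.5621 0.0277 0.062 ]
tip [0.5483 0.037  0.115 ]
bodyfrontL [0.5374 0.024  0.115 ]
bodyfrontR [0.5527 0.0204 0.115 ]
baseFL [0.5204 0.0543 0.014 ]
baseFR [0.5874 0.0384 0.014 ]
```

The crops show a narrow V saddle with the slotted stop behind it. The view from the hover puts the capsule about 2–3 mm left of the slot line. I'll come down to just above the stop, where a depth error hardly matters, and compare again.

Call:
jog_arm --slide '[[2,0,-20],[2,0,-38],[2,0,-38],[2,0,-38],[2,0,-38]]' --rot '[[0,0,0],[0,0,0],[0,0,0],[0,0,0],[0,0,0]]' --gripper '[-1,-1,-1,-1,-1]'

```text
t: 6.23
tcp_pos: [0.5459, 0.0068, 0.0695]
eef_rot: [0.0, 0.784, 0.62, 0.0]
force: [0.9, 0.1, 0.2]
gripper_width: 0.0153
```

Run:
```python
from h import *
s=save('wrist','w8');a=save('side','s8');b=save('scene','c8');o=get_obs();print(o['tcp_pos'],o['eef_rot'],o['joint_vel'].round(3),o['force'])
cv2.imwrite('pics/w8c.png',cv2.resize(s['image'][150:290,220:420],None,fx=4,fy=4,interpolation=3))
cv2.imwrite('pics/s8c.png',np.hstack([cv2.resize(cv2.convertScaleAbs(a['image'][170:250,300:380],alpha=1.6),(400,400),interpolation=3),cv2.resize(cv2.convertScaleAbs(b['image'][180:250,260:330],alpha=1.6),(400,400),interpolation=3)]))
```

```text
[0.54613428 0.00658273 0.0697607 ] [5.63058243e-04 7.84437579e-01 6.20207129e-01 6.97168776e-04] [-0.003  0.001  0.002  0.001 -0.004  0.   ] [0.71250469 0.13309096 0.00315633]
```

View pics/w8c.png

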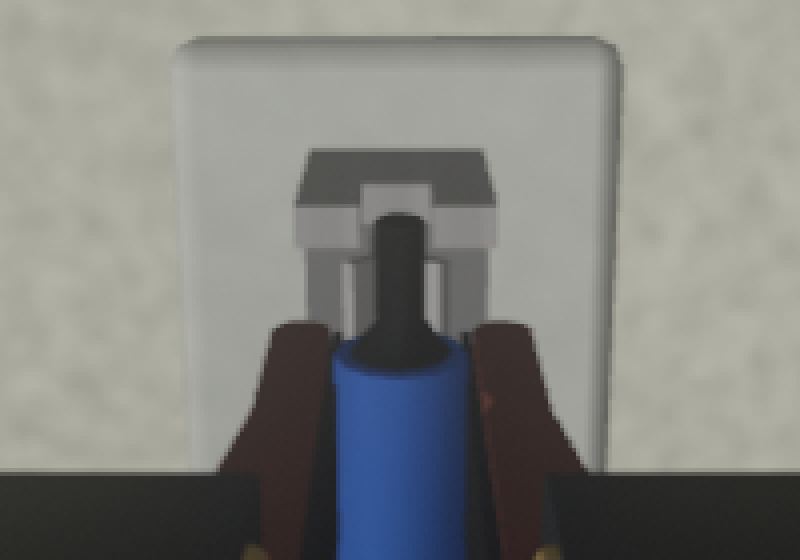

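View pics/s8c.png

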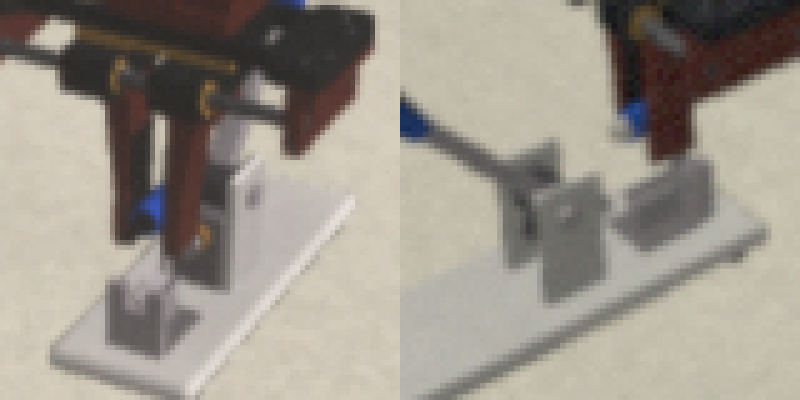

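The nozzle axis is at col 400 and the slot centre at 397, about 0.5 mm off. The tip is about 2.5 mm short of its nominal position along the axis. I'll correct both and lower in steps.

Call:
jog_arm --slide '[[0,1.5,-6],[0,1.5,-14],[0,1.5,-22],[0,1.5,-28],[0,1.5,-28]]' --rot '[[0,0,0],[0,0,0],[0,0,0],[0,0,0],[0,0,0]]' --gripper '[-1,-1,-1,-1,-1]'

```text
t: 6.8
tcp_pos: [0.5454, 0.0079, 0.0393]
eef_rot: [-0.0, 0.785, 0.62, -0.0]
force: [1.8, 0.1, -4.6]
gripper_width: 0.0151
```

Call:
jog_arm --slide '[[0,0,-3],[0,0,-6],[0,0,-7],[0,0,-7],[0,0,-7]]' --rot '[[0,0,0],[0,0,0],[0,0,0],[0,0,0],[0,0,0]]' --gripper '[-1,-1,-1,-1,-1]'

```text
t: 7.22
tcp_pos: [0.5455, 0.0079, 0.0338]
eef_rot: [0.0, 0.785, 0.62, 0.0]
force: [0.0, -0.6, 3.1]
gripper_width: 0.0155
```

Run:
```python
from h import *
s=save('wrist','w9');a=save('side','s9');o=get_obs();print(o['tcp_pos'],o['force'])
cv2.imwrite('pics/w9c.png',cv2.resize(s['image'][150:290,220:420],None,fx=4,fy=4,interpolation=3))
```

```text
[0.54551053 0.00793517 0.03379024] [ 0.58775543 -0.54062626  2.63900795]
```

View pics/w9c.png

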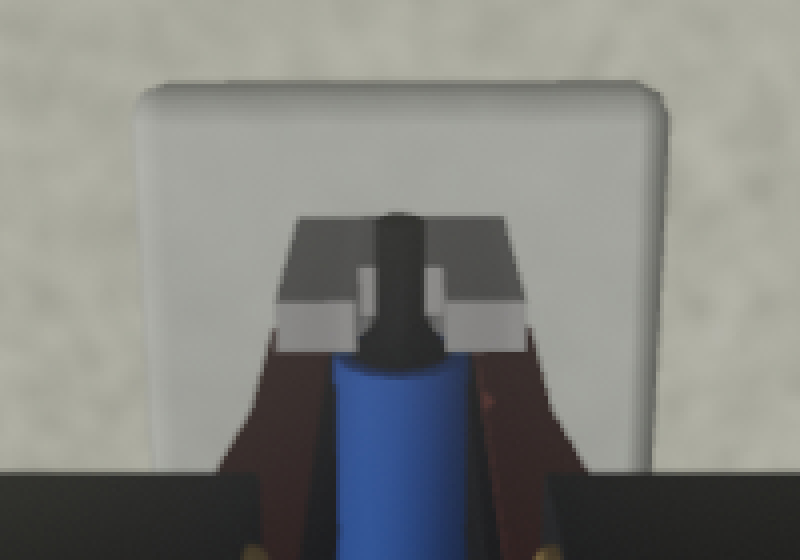

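The nozzle sits centred in the slot, and the axis is at cradle height with a light contact force of about 3 N. Now to release and rise.

Call:
jog_arm --slide '[[0,0,0],[0,0,0],[0,0,0],[0,0,0],[0,0,0]]' --rot '[[0,0,0],[0,0,0],[0,0,0],[0,0,0],[0,0,0]]' --gripper '[-0.2,-0.2,-0.2,-0.2,-0.2]'

```text
t: 7.73
tcp_pos: [0.5452, 0.008, 0.0335]
eef_rot: [-0.0, 0.785, 0.62, -0.0]
force: [-0.3, -0.1, 0.3]
gripper_width: 0.0352
```

Call:
jog_arm --slide '[[0,0,10],[0,0,40],[0,0,80],[0,0,120],[0,0,150]]' --rot '[[0,0,0],[0,0,0],[0,0,0],[0,0,0],[0,0,0]]' --gripper '[-0.2,-0.2,-0.2,-0.2,-0.2]'

```text
t: 8.15
tcp_pos: [0.5459, 0.008, 0.1872]
eef_rot: [0.001, 0.785, 0.62, 0.001]
force: [0.6, 0.4, -1.5]
gripper_width: 0.035
```

Call:
jog_arm --slide '[[-8,-35,30],[-16,-70,60],[-24,-100,70],[-24,-100,70]]' --rot '[[0,0,0],[0,0,0],[0,0,0],[0,0,0]]' --gripper '[-1,-1,-1,-1]'

```text
t: 8.48
tcp_pos: [0.522, -0.0967, 0.2584]
eef_rot: [0.003, 0.785, 0.619, 0.002]
force: [0.1, -0.4, -0.1]
gripper_width: 0.0122
```

Run:
```python
from h import *
s=save('wrist','w10');a=save('side','s10');o=get_obs();print(o['t'],o['tcp_pos'],o['force'],o['gripper_width'])
cv2.imwrite('pics/w10c.png',cv2.resize(s['image'][0:290,220:420],None,fx=2.5,fy=2.5,interpolation=3)[:600])
```

```text
8.5833 [ 0.52134864 -0.09308634  0.25503437] [-0.32315561 -0.32969964 -0.79882519] 0.004044410835933833
```

View pics/w10c.png

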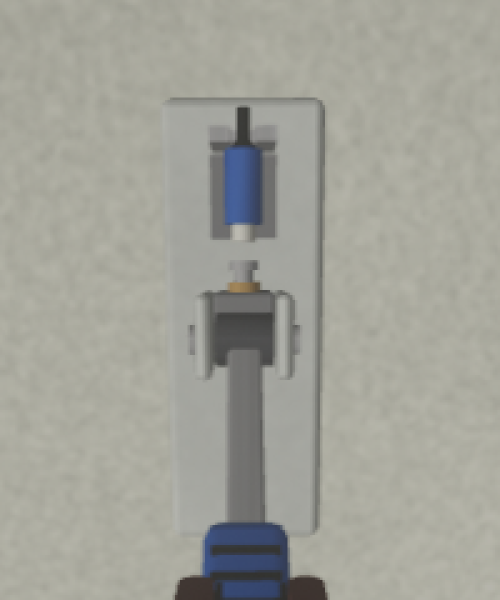

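View pics/s10.png

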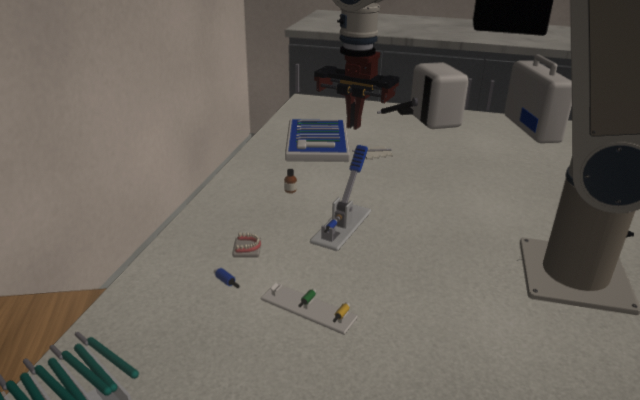

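The capsule lies in the cradle with its nozzle in the slot, body at (243,185) in the crop. The plunger is out at (243,232), facing the ram at (243,268) with a gap between. The fingers are shut and aligned over the lever pad. Next I approach the pad and press along its arc.

Call:
jog_arm --slide '[[-5,-22,-30],[-5,-22,-60],[-5,-22,-75],[-5,-22,-75]]' --rot '[[0,0,0],[0,0,0],[0,0,0],[0,0,0]]' --gripper '[-1,-1,-1,-1]'

```text
t: 8.92
tcp_pos: [0.5134, -0.1123, 0.1745]
eef_rot: [-0.003, 0.784, 0.62, -0.002]
force: [-0.3, 1.3, -0.4]
gripper_width: 0.0003
```

Run:
```python
from h import *
a=save('side','s11');b=save('scene','c11');o=get_obs();print(o['t'],o['tcp_pos'],o['force'],o['gripper_width'])
cv2.imwrite('pics/s11c.png',np.hstack([cv2.resize(cv2.convertScaleAbs(a['image'][110:250,290:430],alpha=1.6),(400,400),interpolation=3),cv2.resize(cv2.convertScaleAbs(b['image'][140:260,220:340],alpha=1.6),(400,400),interpolation=3)]))
```

```text
9.0167 [ 0.51601657 -0.11289471  0.1779297 ] [0.41474562 0.61604582 0.29147337] 0.0006142051903704716
```

View pics/s11c.png

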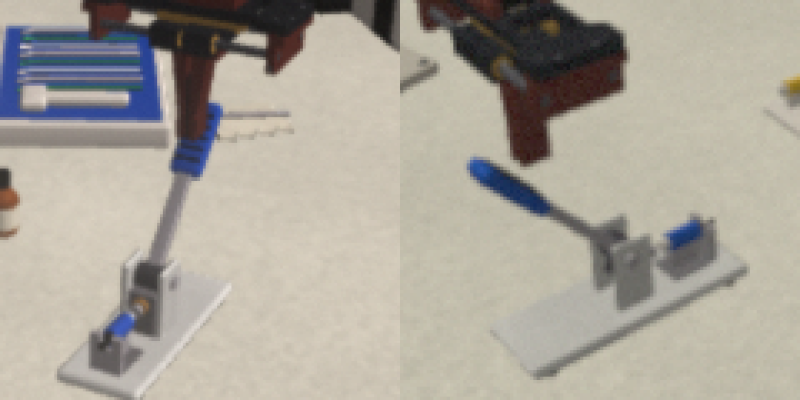

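Call:
jog_arm --slide '[[0,0,-6],[0,0,-12],[-2,-7,-19],[-3,-14,-25],[-5,-21,-34]]' --rot '[[0,0,0],[0,0,0],[0,0,0],[0,0,0],[0,0,0]]' --gripper '[-1,-1,-1,-1,-1]'

```text
t: 9.43
tcp_pos: [0.5122, -0.1354, 0.145]
eef_rot: [0.001, 0.784, 0.62, 0.001]
force: [2.6, 4.6, 5.2]
gripper_width: -0.0
```

Call:
jog_arm --slide '[[-1.5,-6,-8],[-3,-11,-18],[-4,-16,-28],[-5,-20,-38],[-6,-24,-48]]' --rot '[[0,0,0],[0,0,0],[0,0,0],[0,0,0],[0,0,0]]' --gripper '[-1,-1,-1,-1,-1]'

```text
t: 9.85
tcp_pos: [0.5065, -0.1595, 0.0966]
eef_rot: [0.001, 0.785, 0.619, 0.001]
force: [4.1, 10.4, 10.9]
gripper_width: 0.0007
```

Call:
jog_arm --slide '[[-0.5,-2,-6],[-1,-3,-12],[-1,-4,-18],[-1,-4,-22],[-1,-4,-25]]' --rot '[[0,0,0],[0,0,0],[0,0,0],[0,0,0],[0,0,0]]' --gripper '[-1,-1,-1,-1,-1]'

```text
t: 10.27
tcp_pos: [0.5054, -0.1635, 0.0721]
eef_rot: [0.001, 0.785, 0.62, 0.001]
force: [0.9, 5.2, 16.5]
gripper_width: 0.0004
```

Run:
```python
from h import *
a=save('side','s12');b=save('scene','c12');o=get_obs();print(o['t'],o['tcp_pos'],o['force'],o['gripper_width'])
cv2.imwrite('pics/s12c.png',np.hstack([cv2.resize(cv2.convertScaleAbs(a['image'][130:250,300:420],alpha=1.6),(400,400),interpolation=3),cv2.resize(cv2.convertScaleAbs(b['image'][160:260,230:330],alpha=1.6),(400,400),interpolation=3)]))
```

```text
10.3667 [ 0.50539488 -0.16353642  0.07216631] [ 1.13718866  7.50021829 16.42643887] 0.0004957136586750797
```

View pics/s12c.png

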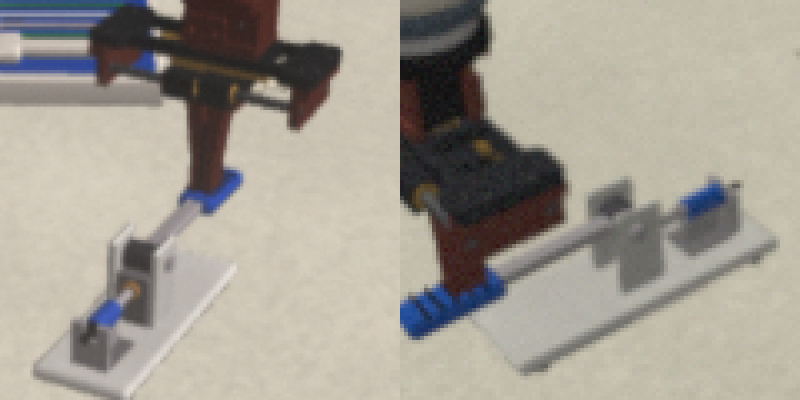

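The lever is nearly level with the fingers on the pad, and the capsule has slid up to the stop. I'll press on in 1 mm steps until the force rises sharply at the lever's stop.

Call:
jog_arm --slide '[[0,0,-1],[0,0,-2],[0,0,-3],[0,0,-3]]' --rot '[[0,0,0],[0,0,0],[0,0,0],[0,0,0]]' --gripper '[-1,-1,-1,-1]'

```text
t: 10.7
tcp_pos: [0.5054, -0.1636, 0.0697]
eef_rot: [0.001, 0.785, 0.62, 0.001]
force: [0.9, 6.7, 18.4]
gripper_width: 0.0003
```

Call:
jog_arm --slide '[[0,0,-1],[0,0,-1],[0,0,-1]]' --rot '[[0,0,0],[0,0,0],[0,0,0]]' --gripper '[-1,-1,-1]'

```text
t: 10.95
tcp_pos: [0.5054, -0.1636, 0.0696]
eef_rot: [0.001, 0.785, 0.62, 0.001]
force: [-2.2, 7.1, 28.3]
gripper_width: 0.0002
```

The stop is reached: 1 mm more command moved the tool 0.1 mm and added 10 N, with the pad top at about 61.6 mm. Now to hold for more than 2 s.

Call:
jog_arm --slide '[[0,0,0],[0,0,0],[0,0,0],[0,0,0],[0,0,0]]' --rot '[[0,0,0],[0,0,0],[0,0,0],[0,0,0],[0,0,0]]' --gripper '[-1,-1,-1,-1,-1]'

```text
t: 11.37
tcp_pos: [0.5054, -0.1636, 0.0696]
eef_rot: [0.001, 0.785, 0.62, 0.001]
force: [-2.1, 7.5, 26.6]
gripper_width: 0.0005
```

Call:
jog_arm --slide '[[0,0,0],[0,0,0],[0,0,0],[0,0,0],[0,0,0]]' --rot '[[0,0,0],[0,0,0],[0,0,0],[0,0,0],[0,0,0]]' --gripper '[-1,-1,-1,-1,-1]'

```text
t: 11.78
tcp_pos: [0.5054, -0.1636, 0.0696]
eef_rot: [0.001, 0.785, 0.62, 0.001]
force: [-2.3, 7.3, 27.6]
gripper_width: 0.0004
```

Call:
jog_arm --slide '[[0,0,0],[0,0,0],[0,0,0],[0,0,0],[0,0,0]]' --rot '[[0,0,0],[0,0,0],[0,0,0],[0,0,0],[0,0,0]]' --gripper '[-1,-1,-1,-1,-1]'

```text
t: 12.2
tcp_pos: [0.5054, -0.1636, 0.0695]
eef_rot: [0.001, 0.785, 0.62, 0.001]
force: [-1.8, 6.4, 26.9]
gripper_width: 0.0004
```

Call:
jog_arm --slide '[[0,0,0],[0,0,0],[0,0,0],[0,0,0],[0,0,0]]' --rot '[[0,0,0],[0,0,0],[0,0,0],[0,0,0],[0,0,0]]' --gripper '[-1,-1,-1,-1,-1]'

```text
t: 12.62
tcp_pos: [0.5054, -0.1636, 0.0695]
eef_rot: [0.001, 0.785, 0.62, 0.001]
force: [-3.1, 7.8, 28.1]
gripper_width: 0.0007
```

Call:
jog_arm --slide '[[0,0,0],[0,0,0],[0,0,0],[0,0,0],[0,0,0]]' --rot '[[0,0,0],[0,0,0],[0,0,0],[0,0,0],[0,0,0]]' --gripper '[-1,-1,-1,-1,-1]'

```text
t: 13.03
tcp_pos: [0.5054, -0.1636, 0.0695]
eef_rot: [0.001, 0.785, 0.62, 0.001]
force: [-2.6, 8.1, 27.6]
gripper_width: 0.0004
```

Call:
jog_arm --slide '[[0,0,0],[0,0,0],[0,0,0],[0,0,0],[0,0,0]]' --rot '[[0,0,0],[0,0,0],[0,0,0],[0,0,0],[0,0,0]]' --gripper '[-1,-1,-1,-1,-1]'

```text
t: 13.45
tcp_pos: [0.5054, -0.1636, 0.0695]
eef_rot: [0.001, 0.785, 0.62, 0.001]
force: [-2.2, 8.0, 28.5]
gripper_width: 0.0002
```

Run:
```python
from h import *
a=save('side','s13');b=save('scene','c13');w=save('wrist','w13');o=get_obs();print(o['t'],o['tcp_pos'],o['force'])
cv2.imwrite('pics/s13c.png',np.hstack([cv2.resize(cv2.convertScaleAbs(a['image'][200:250,300:360],alpha=1.6),(400,333),interpolation=3),cv2.resize(cv2.convertScaleAbs(b['image'][190:240,260:330],alpha=1.6),(400,333),interpolation=3)]))
cv2.imwrite('pics/w13c.png',w['image'])
```

```text
13.6 [ 0.50542123 -0.16359466  0.06954419] [-3.00980095  6.59486664 27.73899688]
```

View pics/s13c.png

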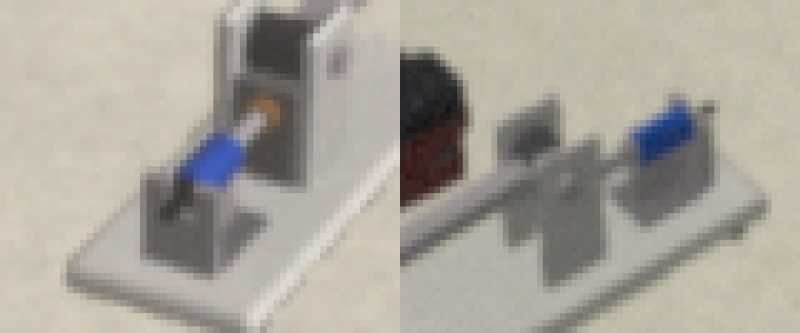

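View pics/w13c.png

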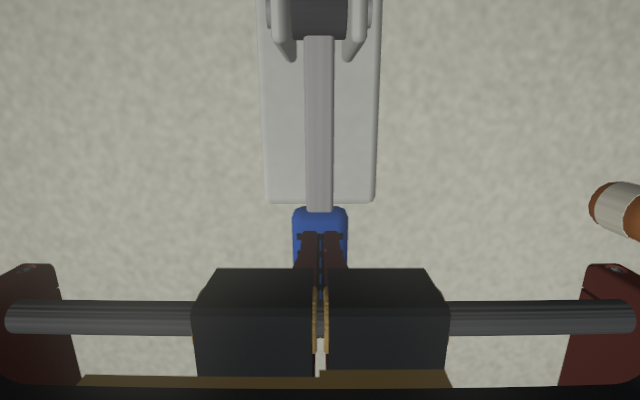

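View pics/s13.png

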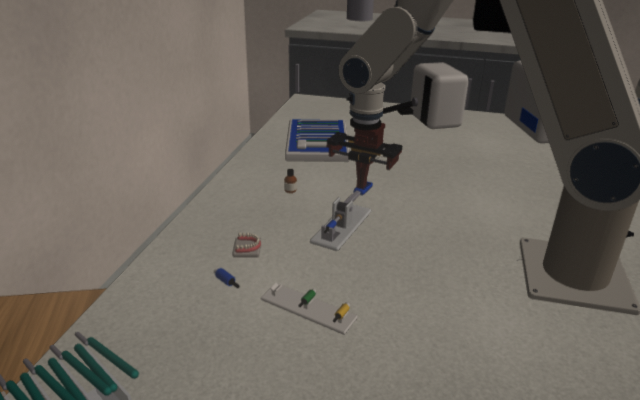

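The lever is fully down, the ram is against the capsule with the plunger in, and the nozzle is through the stop. The other items are in their places. I'm handing it in while still holding.

```bash
python3 -c "
from bench import sign_off;print(sign_off())"
```

```text
the job is handed in; nothing more can be done
None
```

I laid the small blue capsule from the stand in the cradle, nozzle through the slotted stop and plunger facing the ram, and let go. I then pressed the lever down onto its stop. It was held there from about t = 11.0 s to 13.6 s, and the arm was still holding it down at hand-in.

**Last checks:**
- **Lever:** the pad top was at about 61.5 mm (61 mm is fully down). One more millimetre of command moved the tool only 0.1 mm and raised the force from 18 to 28 N. It then stayed steady at about 28 N.
- **Capsule:** the pictures show it up against the stop with the ram on its rear end. The plunger being fully in is judged from the ram's position, because at that resolution I couldn't measure it directly.
- **Other things:** the green and yellow capsules, the jaw, the bottle and the larger blue capsule look unmoved in the side view.

**Disagreement:** the wrist camera's positions were about 2 mm off sideways from the arm's own readings. I lined up nozzle and slot within a single close picture instead, and the nozzle went in centred.

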